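# Fit the missing push rivet in the controller cover

### The arm

A 6-joint arm with a two-finger parallel gripper is mounted at the origin on a cart in front of the work surface, level with it; the furniture and walls round the work are solid. World frame = base frame: x ahead of the robot, y to its left, z up, the work surface at z = 0. Lengths are in m, angles in degrees, forces in N, time in s.
With the tool pointing down it reaches from about 0.4 to 0.825 m from the base axis. Payload 7 kg.
Tool frame: the origin (TCP) lies midway between the tips of the shut fingers; the grasp point (between the pads) lies 19 mm behind it (ctrl.grasp_offset is the distance from the TCP to the grasp point, in m); z points along the fingers, x is the direction in which the jaws open and shut, and the axes are right-handed (so a half turn about z gives the same grasp; the last joint's range is limited). The gripper opens to 88 mm and grips with 3 to 60 N. Pads are 19 mm wide; open, the fingers measure 130 mm over their backs; the gripper's body (78 mm by 193 mm) begins 47 mm behind the grasp point.
Start: joints at [87.897, 20.546, 0.682, 0, -70.136, -16.507], TCP at [0.215, 0.64, 0.227] pointing down, gripper open.
Joint ranges: [-176.03, 176.03], [-82.01, 121.73], [-58.28, 71.71], [-173.87, 95.51], [-174.79, -0.11], [-173.66, 173.66]. Speed limits (degrees/s): [136.94, 136.94, 172.46, 180, 180, 180].

### API

Orientations are given as [roll, pitch, yaw] about the fixed x, y, z axes, in that order (R = Rz(yaw) Ry(pitch) Rx(roll)).
In Python, from plant import sensors, snapshot, order, ctrl gives the robot as it stands.
- The arm moves only by the tool send_rows, never from a script. Its argument "commands" is a list of rows, each a list of 3 entries, a list of its own where there are three numbers: the closure, from 0 (fully open) to 1 (shut), then the shift along the world's x, y, z in units of 0.25 m (1.0 is 0.25 m), then the turn, a rotation vector about the world's x, y, z in units of 360 degrees (1.0 is 360 degrees). In form: [[hand, [x, y, z], [ax, ay, az]], ...]. A call has 1 to 12 rows; each row shifts and turns the pose as measured when the row begins; what a row does not reach is not made up. A row lasts 1/10 s, in which the tool goes at most 50 mm and 8.59 degrees, less where a joint would pass 70% of its speed; a pose out of reach is approached as far as the arm can. A call with a number of a shift or a turn outside -1 to 1 is refused whole. A call with a gripper value outside its range is refused whole. The fingers move at their own pace and stop on an object; the grip force is fixed at half the most. Time passes only in rows, so rows that do not move let the fingers close. It gives the time, the measured TCP pose, the force and the opening at its end, in the units of the state.
- sensors.get_obs(): the state, without advancing time (a new reading comes with each control period).
- snapshot(name): name is "scene" or "top"; returns a dict with "color" (480x640x3 uint8, blue, green, red), "z_map" (480x640 float32, m along the optical axis (not along the pixel's ray), 0 where there is no reading), "mtx" (3x3 intrinsics, pixels), "k1" (the pictures are not rectified: a ray, as slopes to the right and down, at radius r is drawn at 1 + k1 r^2 times it, then the intrinsics apply), "xyz" and "attitude" of the camera in the world. Camera axes: x right, y down, z forward; pixel columns grow to the right and rows downward; lengths in m; the calibration is good to about 2 mm. A picture is of the moment at which its call begins.
- order.close_job(): hands the job in, once; it reports no verdict.
The state is a dict: "clock": time; "joint_pos": joint angles; "qvel": joint speeds; "tau": joint torques, N m; "tool_pos": TCP position; "orientation": TCP orientation; "force": force on the tool from outside, world axes, zero at the start; "moment": the same for the moment, N m; "opening": finger opening in m.
Only numpy, scipy, OpenCV 4.12 (cv2) and the standard library are available. Lean on these libraries where they do the work, as an engineer would, in place of code of your own. Each camera call takes 0.05 s, during which the arm holds its last target.

### The job

One corner of the controller box's grey cover still lacks its push rivet. Take the rivet whose centre pin still stands up out of the rivet block, seat it fully in the empty hole without driving its pin early, then push the pin in flush and leave go. Press gently, since the thin cover gives on its soft gasket and must not be forced down to its stop, and leave the spent rivets, the screwdriver and the wire spools alone.

Things in the scene. Friction and masses are not known exactly. Their poses are not given: they have to be found in the camera images.
- pin_grip (a point): the good rivet's centre pin: grey round pin, 10 mm across, standing 14 mm out of the top of the rivet's flange while undriven. This point lies on its axis half-way up the part that stands out, 7 mm above the flange's top and 7 mm below the pin's top, and moves with the pin. Grip the rivet here from above. z points up out of the rivet
- rivet_seat (a point): the good rivet's shell (it carries the pin): black flange 26 mm across and 4 mm thick with a 12 mm shank, 16 mm long, below it, tapering to 7 mm over its last 5 mm. The point is the centre of the flange's underside, 11 mm below pin_grip while the pin is undriven; z points up, along the pin. It starts upright in one of the three holes of the rivet block; the flange rests on the block's top
- rivet_pin (a joint): how far the good rivet's pin has been pushed in, m: 0 standing out, 0.014 flush with the flange's top. A firm steady friction resists it: it slides only under about 8 N and stays where it is left. So if the rivet is pressed against something with more than about 8 N by its pin, the pin goes in too early, and it cannot be had out again by pulling gently
- hole (a point): centre of the empty hole's mouth at the cover's top surface (51 mm above the bench); the hole is 13.4 mm across with a small chamfer and goes through the 6 mm cover into the hollow box. z is up; x, y are along the cover's sides. Nearest box wall is about 32 mm off, its rim 5 mm lower than the cover's top; the other three corners hold flush rivets whose flanges stand 4 mm above the cover
- cover: thin grey plastic cover, 106 x 146 x 6 mm, origin at the centre of its underside. It lies on a soft gasket inside the rim of the box and sinks straight down some mm under a firm press (it springs back): while a pin is being pushed the whole cover is lower than measured before. Its stop is less than 1 cm down; a force of more than 20 N on it breaks it. About 12 to 14 N is plenty to bring the pin home
- controller: the fixed controller box under the cover, 120 x 160 mm, rim 46 mm above the bench; origin at the centre of its underside
- rivet_block: fixed aluminium block 40 x 130 x 36 mm (the bench grinder with its lamp stands on the right of the bench, x 0.34 to 0.55, y -0.10 to -0.36, up to 0.34 m high: come over or round it) with three through holes in a row along its y, 42 mm apart, the middle one at its centre; origin at the centre of its underside
- spent_a: a spent rivet in the block, same shell, its grey pin already flush; origin at the centre of the flange's underside. Leave alone
- spent_b: the other spent rivet in the block, as spent_a. Leave alone
- screwdriver: bystander: flat screwdriver with yellow handle, 180 mm long, 28 mm high, on the bench near the front edge
- brass_spool: bystander: small white spool with brass wire, 40 mm across, 24 mm high
- copper_spool: bystander: grey spool with copper wire, 48 mm across, 30 mm high
There are look-alikes about, which are no part of the job. Leave any green look-alike of the part that bears pin_grip alone.

How it is judged (in metres and radians):
On the way, in this order (a step that is already met when the one before it is completed fails the run):
1. the rivet sits fully in the empty hole, its pin still standing out (z of rivet_seat in the frame of hole below 0.002 m and horizontal distance between rivet_seat and hole below 0.002 m and value of joint rivet_pin below 0.006 m), for 0.1 s.
2. the pin is pushed in flush (value of joint rivet_pin above 0.0125 m), for 0.1 s.
At the end, for the whole second after the job is handed in: The good rivet sits in the cover's formerly empty hole, its flange down on the cover (within 2 mm) and centred (within 2 mm), square to the cover (within 0.1 rad), its pin flush (pushed in more than 12.5 of its 14 mm), everything at rest (z of rivet_seat in the frame of hole between -0.002 and 0.002 m and horizontal distance between rivet_seat and hole below 0.002 m and angle between the z axis of rivet_seat and the z axis of hole, either way round below 0.1 rad and value of joint rivet_pin above 0.0125 m and linear speed of cover below 0.02 m/s); the robot touches nothing.
It fails at once if the cover is pressed with more than 20 N (contact force between cover and anything else above 20 N).
It fails at once if the pin is driven in (more than 6 mm) before the rivet is seated (value of joint rivet_pin above 0.006 m and (z of rivet_seat in the frame of hole above 0.004 m or horizontal distance between rivet_seat and hole above 0.004 m)).
It fails at once if a spent rivet, the screwdriver or a spool is moved by more than 20 mm (distance of any of spent_a, spent_b, screwdriver, brass_spool, copper_spool from where it was at the start of the episode above 0.02 m).
It also fails if it takes over 48 s, if anything falls off the work surface, if the arm or the gripper's body presses on something with over 40 N, if the wrist force passes 120 N, or if a joint passes its speed limit or range.

## Working session

There is one attempt and no reset: what is moved stays moved. The work goes in short steps, Python scripts to look and compute and a tool call to move; the robot and the scene stay as the last step left them, time stands still between calls to the robot, and variables do not carry over. Pictures are saved under pics/ and viewed, and the job is handed in when it is done.

Besides the shell and the picture viewer there is one more tool, called after "Call:" as a command line: name --argument value ..., lists and objects as JSON in quotes. send_rows: Moves the arm, as the interface text tells. Its arguments: {"type":"object","properties":{"commands":{"type":"array","items":{"type":"array"}}},"required":["commands"]}

```bash
ls; mkdir -p pics
python3 - <<'E'
from plant import sensors, snapshot, order, ctrl
import cv2,numpy as np
print(sensors.get_obs()); print(ctrl.grasp_offset)
for n in("scene","top"):
    s=snapshot(n); cv2.imwrite(f"pics/{n}0.png",s["color"]); np.savez(f"/tmp/{n}0.npz",**s)
    print(n,s["mtx"],s["k1"],s["xyz"],s["attitude"])
E
```

```text
pics
{'clock': 0.0, 'joint_pos': array([ 8.78989290e+01,  2.05919788e+01,  6.32841529e-01, -2.07387681e-02,
       -7.01374244e+01, -1.65093775e+01]), 'qvel': array([ 0.0387925 ,  0.04078572, -0.12463619,  0.03063003,  0.07962493,
        0.01282489]), 'tau': array([-1.81729833e-03, -5.82709551e+01,  2.93066347e+01,  6.99767813e+00,
        7.04115533e-03, -1.54875320e-04]), 'tool_pos': array([0.21525137, 0.63922087, 0.22560755]), 'orientation': array([-1.79991249e+02, -9.81212310e-02, -1.08617519e+02]), 'force': array([-0.18815199,  0.13034669, -0.14433237]), 'moment': array([-0.05063984, -0.04069737, -0.00802869]), 'opening': 0.08762426635014714}
0.0188
scene [[475.34166187   0.         330.60983967]
 [  0.         475.34166187 239.79085757]
 [  0.           0.           1.        ]] -0.129206071833533 [0.09422264 0.40566733 0.72889735] [-142.71535244   -0.52536129 -118.89543388]
top [[612.10995665   0.         323.2966066 ]
 [  0.         612.10995665 247.8941853 ]
 [  0.           0.           1.        ]] -0.039085274398588804 [0.4252539  0.13027637 0.95606563] [-171.2572127    -0.65571401  -90.70383288]
```

View pics/scene0.png

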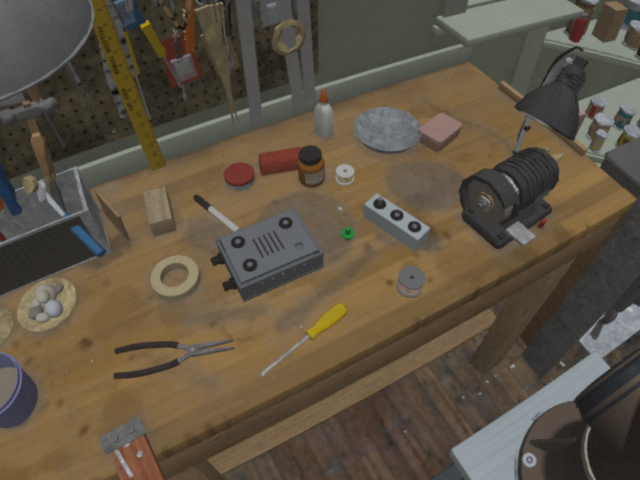

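View pics/top0.png

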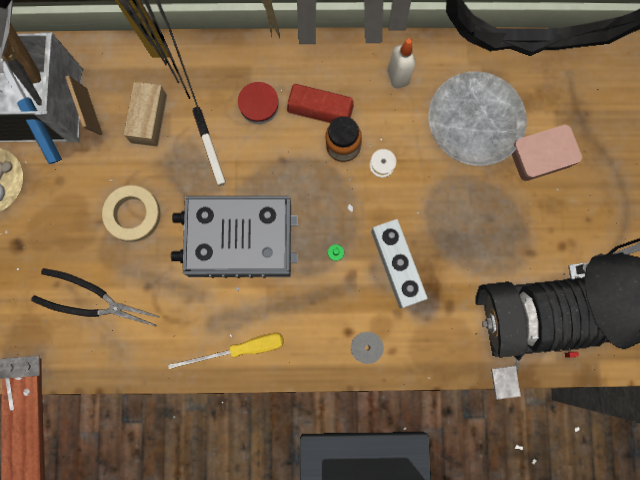

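The scene view shows the box at about (270,255) and the block at (395,220). In the top view the empty hole is near (267,252) and the block's rivets are at (390,237), (400,262) and (410,288). The green look-alike at (336,252) is to be left alone. I'll crop close to pick the right rivet.

Run:
```python
import cv2,numpy as np
t=cv2.imread("pics/top0.png"); s=cv2.imread("pics/scene0.png")
a=cv2.resize(t[210:320,355:445],None,fx=5,fy=5,interpolation=cv2.INTER_CUBIC)
b=cv2.resize(s[185:255,355:435],None,fx=4,fy=4,interpolation=cv2.INTER_CUBIC)
c=cv2.resize(t[180:285,165:300],None,fx=4,fy=4)[:,:]
o=np.zeros((550,790,3),np.uint8);o[:550,:450]=a;o[:280,460:780]=b
h=cv2.resize(t[230:280,240:300],None,fx=5,fy=5);o[290:540,460:760]=h
cv2.imwrite("pics/crop.png",o)
```

```text
(no output)
```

View pics/crop.png

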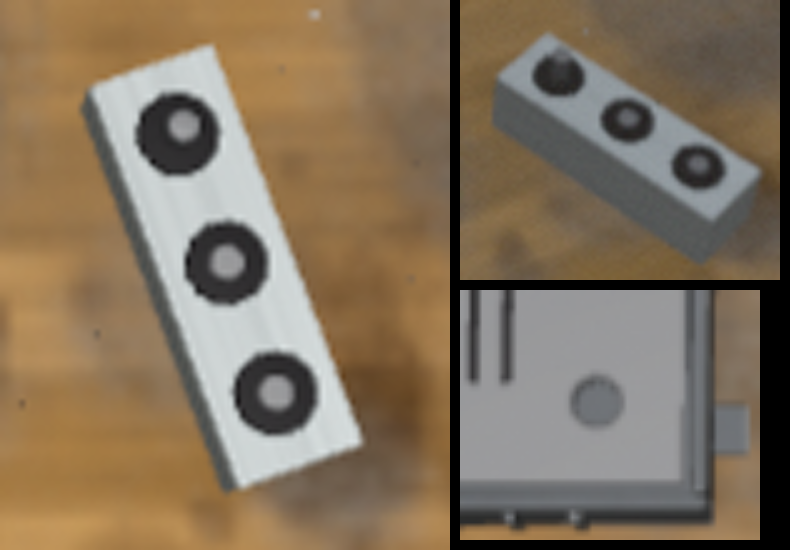

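Candidates for the good rivet, by top-view pixel: (390,237), whose pin is off-centre in the top view and stands up in the scene view; the flush spents at (400,262) and (410,288); the flush cover rivets; and the green piece at (336,252). The one to take is (390,237). Now I'll measure it.

```bash
cat > h.py <<'E'
import cv2,numpy as np
from scipy.spatial.transform import Rotation as R
def load(n): return dict(np.load(f"/tmp/{n}.npz"))
def ray(s,uv):
    K=s["mtx"]; d=np.array([s["k1"],0,0,0,0],float).ravel()
    p=cv2.undistortPoints(np.array([[uv]],float),K,d,None,None).ravel()
    M=R.from_euler("xyz",s["attitude"],degrees=True).as_matrix()
    return s["xyz"],M@np.array([p[0],p[1],1])
def onz(s,uv,z):
    o,d=ray(s,uv); return o+d*(z-o[2])/d[2]
def proj(s,P):
    M=R.from_euler("xyz",s["attitude"],degrees=True).as_matrix()
    q=M.T@(np.array(P)-s["xyz"]); d=np.array([s["k1"],0,0,0,0],float)
    return cv2.projectPoints(q[None,None],np.zeros(3),np.zeros(3),s["mtx"],d)[0].ravel()
def blobs(m,amin,amax):
    c,_=cv2.findContours(m,cv2.RETR_EXTERNAL,cv2.CHAIN_APPROX_NONE)
    return [k for k in c if amin<cv2.contourArea(k)<amax]
E
python3 - <<'E'
from h import *
# top flanges: subpixel by upsampling
for n,roi,z in(("top0",(205,320,355,445),.040),("scene0",(185,255,355,435),.040),("top0",(195,270,185,285),.055),("scene0",(205,280,215,325),.055)):
    s=load(n); r0,r1,c0,c1=roi; f=4
    g=cv2.cvtColor(s["color"],cv2.COLOR_BGR2GRAY)[r0:r1,c0:c1]
    G=cv2.resize(g,None,fx=f,fy=f,interpolation=cv2.INTER_CUBIC)
    m=((G<75)*255).astype(np.uint8)
    for k in blobs(m,80*f*f,400*f*f):
        h=cv2.convexHull(k)
        e=cv2.fitEllipse(h); u=((e[0][0]+.5)/f-.5+c0,(e[0][1]+.5)/f-.5+r0)
        print(n,z,np.round(u,2),np.round(np.array(e[1])/f,1),onz(s,u,z).round(4))
# hole
for n,(r0,r1,c0,c1) in(("top0",(242,263,256,279)),("scene0",(236,254,288,310))):
    s=load(n); g=cv2.cvtColor(s["color"],cv2.COLOR_BGR2GRAY)[r0:r1,c0:c1]
    f=6;G=cv2.resize(g,None,fx=f,fy=f,interpolation=cv2.INTER_CUBIC)
    t,m=cv2.threshold(G,0,255,cv2.THRESH_BINARY_INV+cv2.THRESH_OTSU)
    print(n,t,g.min(),g.max())
    for k in blobs(m,20*f*f,250*f*f):
        e=cv2.fitEllipse(k);u=((e[0][0]+.5)/f-.5+c0,(e[0][1]+.5)/f-.5+r0)
        print(n,"hole",np.round(u,2),np.round(np.array(e[1])/f,1),onz(s,u,.051).round(4))
# pin top light blob in good flange
for n,(r0,r1,c0,c1) in(("top0",(228,246,382,400)),):
    s=load(n); g=cv2.cvtColor(s["color"],cv2.COLOR_BGR2GRAY)[r0:r1,c0:c1]
    f=6;G=cv2.resize(g,None,fx=f,fy=f,interpolation=cv2.INTER_CUBIC);m=((G>95)*255).astype(np.uint8)
    for k in blobs(m,15*f*f,100*f*f):
        e=cv2.fitEllipse(k);u=((e[0][0]+.5)/f-.5+c0,(e[0][1]+.5)/f-.5+r0)
        print("pin",np.round(u,2),np.round(np.array(e[1])/f,1),onz(s,u,.054).round(4))
E
```

```text
top0 0.04 [409.49 288.26] [15.7 15.9] [ 0.5033 -0.0107  0.04  ]
top0 0.04 [399.61 262.19] [15.7 15.9] [0.5429 0.0029 0.04  ]
top0 0.04 [389.94 236.42] [15.5 15.9] [0.5826 0.0165 0.04  ]
scene0 0.04 [414.01 226.39] [10.2 12.6] [ 0.5035 -0.0059  0.04  ]
scene0 0.04 [396.39 214.79] [10.  12.5] [0.543  0.0075 0.04  ]
scene0 0.04 [379.24 203.66] [ 9.6 12.3] [0.5825 0.0212 0.04  ]
top0 0.055 [203.56 251.74] [16.3 17.2] [0.5598 0.2964 0.055 ]
top0 0.055 [267.07 214.83] [16.3 16.6] [0.6148 0.202  0.055 ]
top0 0.055 [204.6  214.86] [16.3 17.1] [0.6157 0.2958 0.055 ]
scene0 0.055 [249.53 264.65] [13.2 15. ] [0.5599 0.3006 0.055 ]
scene0 0.055 [285.01 264.87] [ 4.  83.9] [0.5305 0.2471 0.055 ]
scene0 0.055 [223.75 263.13] [16.9 40.2] [0.5841 0.3388 0.055 ]
scene0 0.055 [237.54 241.7 ] [12.2 14.5] [0.6158 0.3001 0.055 ]
scene0 0.055 [285.11 222.64] [11.8 14.1] [0.6148 0.2065 0.055 ]
top0 132.0 83 156
top0 hole [266.81 251.81] [10.8 10.9] [0.5593 0.2026 0.051 ]
scene0 90.0 66 105
scene0 hole [298.51 244.41] [5.6 8.7] [0.5613 0.206  0.051 ]
pin [391.31 234.69] [5.9 5.9] [0.5828 0.0161 0.054 ]
```

Call:
send_rows --commands '[[0,[0.1,-0.165,0],[0,0,-0.0165]],[0,[0.1,-0.165,0],[0,0,-0.0165]],[0,[0.1,-0.165,0],[0,0,-0.0165]],[0,[0.1,-0.165,0],[0,0,-0.0165]],[0,[0.1,-0.165,0],[0,0,-0.0165]],[0,[0.1,-0.165,0],[0,0,-0.0165]],[0,[0.1,-0.165,0],[0,0,-0.0165]],[0,[0.1,-0.165,0],[0,0,-0.0165]],[0,[0.1,-0.165,0],[0,0,-0.0165]],[0,[0.1,-0.165,0],[0,0,-0.0165]],[0,[0.1,-0.165,0],[0,0,-0.0165]],[0,[0.1,-0.165,0],[0,0,-0.0165]]]'

```text
clock: 1.3
tool_pos: [0.5172, 0.1277, 0.2205]
orientation: [-179.9, -0.4, 177.9]
force: [2.0, 1.9, 0.0]
opening: 0.0876
```

Call:
send_rows --commands '[[0,[0.087,-0.145,0],[0,0,0.003]],[0,[0.087,-0.145,0],[0,0,0.003]],[0,[0.087,-0.145,-0.1],[0,0,0]],[0,[0,0,-0.15],[0,0,0]],[0,[0,0,-0.15],[0,0,0]],[0,[0,0,0],[0,0,0]]]'

```text
clock: 1.9
tool_pos: [0.5857, 0.0072, 0.1175]
orientation: [-179.9, -0.4, 179.3]
force: [0.4, 0.5, 0.5]
opening: 0.0874
```

```bash
cat > snap.py <<'E'
import sys
from plant import sensors,snapshot
import cv2,numpy as np
from h import *
tag=sys.argv[1]
o=sensors.get_obs();print({k:np.round(o[k],4) for k in("clock","tool_pos","orientation","force","opening","joint_pos")})
for n in("scene","top"):
    s=snapshot(n); cv2.imwrite(f"pics/{n}{tag}.png",s["color"]); np.savez(f"/tmp/{n}{tag}.npz",**s)
    P=o["tool_pos"]; print(n,"tcp px",proj(s,P).round(1))
E
python3 snap.py 1
```

```text
{'clock': np.float64(1.9), 'tool_pos': array([0.5857, 0.0072, 0.1175]), 'orientation': array([-179.8792,   -0.4023,  179.3419]), 'force': array([0.3516, 0.4817, 0.5491]), 'opening': np.float64(0.0874), 'joint_pos': array([ 1.97994e+01,  1.77962e+01, -1.87415e+01, -3.39000e-02,
       -5.38814e+01, -2.04370e+01])}
scene tcp px [388.5 171.6]
top tcp px [403.1 224.7]
```

Run:
```python
import cv2,numpy as np
a=cv2.imread("pics/scene1.png")[100:260,300:480];b=cv2.imread("pics/top1.png")[150:330,300:500]
o=np.zeros((600,800,3),np.uint8)
a=cv2.resize(a,(400,356),interpolation=cv2.INTER_CUBIC);b=cv2.resize(b,(400,360));o[:356,:400]=a;o[:360,400:]=b
cv2.imwrite("pics/c1.png",o[:360])
```

```text
(no output)
```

View pics/c1.png

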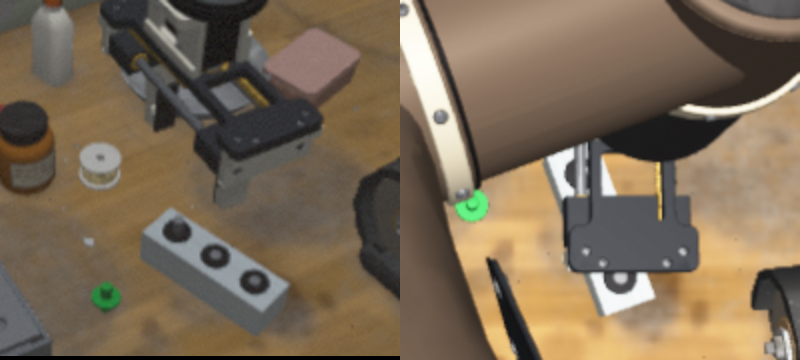

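Run:
```python
from h import *
s=load("scene1");f=6
c=cv2.resize(s["color"][135:215,355:425],None,fx=f,fy=f,interpolation=cv2.INTER_CUBIC)
c=cv2.convertScaleAbs(c,alpha=1.4)
t=np.array([.5857,.0072,.1175])
for dx in(-.0437,.0437):
  for dy in(-.0095,0,.0095):
    p=proj(s,t+[dx,dy,0]);q=((p-[355,135]+.5)*f-.5).round().astype(int)
    cv2.circle(c,tuple(map(int,q)),3,(0,0,255) if dy else (0,255,0),-1)
cv2.imwrite("pics/c2.png",c)
```

```text
(no output)
```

View pics/c2.png

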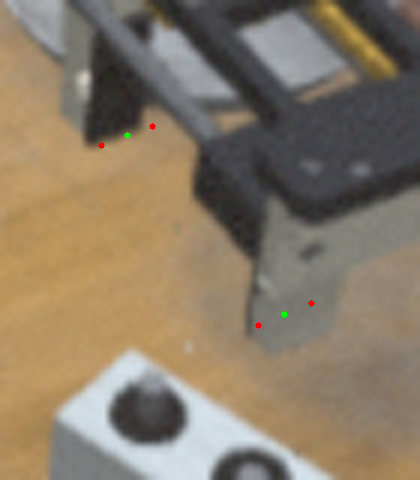

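Call:
send_rows --commands '[[0,[-0.012,0.037,-0.1],[0,0.001,0.002]],[0,[0,0,-0.1],[0,0,0]],[0,[0,0,0],[0,0,0]],[0,[0,0,0],[0,0,0]]]'

```text
clock: 2.4
tool_pos: [0.5923, 0.0212, 0.0823]
orientation: [179.9, 0.5, -179.5]
force: [0.9, 0.7, 0.6]
opening: 0.0878
```

Call:
send_rows --commands '[[0,[0,0,0],[0,0,0]],[0,[0,0,0],[0,0,0]]]'

```text
clock: 2.6
tool_pos: [0.5944, 0.0222, 0.0865]
orientation: [179.8, 0.8, -179.4]
force: [0.6, 0.1, -0.5]
opening: 0.0877
```

Run:
```python
from plant import sensors
o=sensors.get_obs();print(o["tool_pos"],o["orientation"],o["qvel"].round(2))
```

```text
[0.5944023  0.02222824 0.08652422] [ 179.84769121    0.79576689 -179.4136021 ] [ 0.19 -1.17  0.83  0.08 -0.72 -0.03]
```

Call:
send_rows --commands '[[0,[0,0,0],[0,0,0]],[0,[0,0,0],[0,0,0]],[0,[0,0,0],[0,0,0]]]'

```text
clock: 2.9
tool_pos: [0.5956, 0.0225, 0.0892]
orientation: [179.8, 1.0, -179.4]
force: [-0.6, 0.3, 0.1]
opening: 0.0877
```

Call:
send_rows --commands '[[0,[-0.03,-0.015,-0.04],[0,-0.002,-0.0015]]]'

```text
clock: 3.0
tool_pos: [0.5902, 0.0193, 0.0805]
orientation: [179.8, 1.9, -179.9]
force: [-0.0, -1.2, 0.4]
opening: 0.0876
```

Call:
send_rows --commands '[[0,[0,0,-0.04],[0,0,0]]]'

```text
clock: 3.1
tool_pos: [0.5892, 0.0189, 0.0702]
orientation: [179.7, 1.9, -180.0]
force: [0.0, 0.1, -0.6]
opening: 0.0872
```

Call:
send_rows --commands '[[0,[-0.026,-0.01,0],[0.0005,0.005,0]]]'

```text
clock: 3.2
tool_pos: [0.5817, 0.0163, 0.0689]
orientation: [179.6, -0.0, -179.9]
force: [0.1, 0.4, 0.0]
opening: 0.0881
```

Call:
send_rows --commands '[[0,[0,0,-0.02],[0,0,0]]]'

```text
clock: 3.3
tool_pos: [0.5823, 0.0163, 0.0639]
orientation: [179.6, -0.0, -179.9]
force: [1.1, 0.5, 0.6]
opening: 0.088
```

Call:
send_rows --commands '[[0,[0,0,-0.01],[0,0,0]]]'

```text
clock: 3.4
tool_pos: [0.5824, 0.0162, 0.0604]
orientation: [179.6, -0.0, -179.9]
force: [-0.4, -0.2, -0.2]
opening: 0.0874
```

Call:
send_rows --commands '[[0,[0,0,0],[-0.001,0,-0.0003]]]'

```text
clock: 3.5
tool_pos: [0.5825, 0.0161, 0.0597]
orientation: [180.0, -0.0, 179.9]
force: [-0.1, -0.2, -0.0]
opening: 0.0876
```

```bash
python3 snap.py 2
python3 - <<'E'
from h import *
s=load("scene2");f=6
c=cv2.resize(s["color"][160:240,350:430],None,fx=f,fy=f,interpolation=cv2.INTER_CUBIC)
c=cv2.convertScaleAbs(c,alpha=1.4)
cv2.imwrite("pics/c3.png",c)
E
```

```text
{'clock': np.float64(3.5), 'tool_pos': array([0.5825, 0.0161, 0.0597]), 'orientation': array([ 1.799929e+02, -4.920000e-02,  1.799403e+02]), 'force': array([-0.0576, -0.2359, -0.0204]), 'opening': np.float64(0.0876), 'joint_pos': array([ 2.07845e+01,  2.11611e+01, -2.28395e+01, -3.35000e-02,
       -4.60429e+01, -2.08210e+01])}
scene tcp px [382.4 195.9]
top tcp px [391.8 234.2]
```

View pics/c3.png

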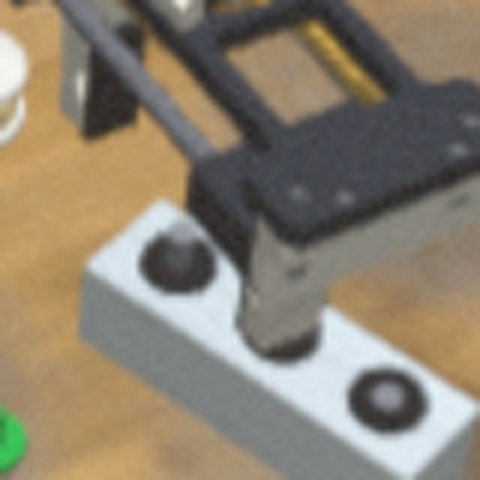

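Call:
send_rows --commands '[[0,[0,0,-0.03],[0,0,0]],[0,[0,0,-0.02],[0,0,0]]]'

```text
clock: 3.8
tool_pos: [0.5831, 0.0168, 0.0475]
orientation: [180.0, 0.1, -180.0]
force: [-0.3, -0.5, -0.4]
opening: 0.0876
```

Call:
send_rows --commands '[[0,[0,0,-0.01],[0,0,0]]]'

```text
clock: 3.9
tool_pos: [0.5829, 0.0168, 0.0444]
orientation: [180.0, 0.0, -180.0]
force: [-0.2, 0.6, 0.1]
opening: 0.0878
```

Call:
send_rows --commands '[[0.4,[0,0,-0.007],[0,0,0]],[0.6,[0,0,-0.001],[0,0,0]],[0.75,[0,0,-0.001],[0,0,0]],[0.8,[0,0,-0.001],[0,0,0]],[0.8,[0,0,-0.001],[0,0,0]]]'

```text
clock: 4.4
tool_pos: [0.5828, 0.0167, 0.041]
orientation: [180.0, 0.0, -180.0]
force: [-0.2, 0.7, -0.4]
opening: 0.0533
```

Call:
send_rows --commands '[[0.8,[0,0,0.006],[0,0,0]],[0.8,[0,0,0],[0,0,0]],[0.8,[0,0,0],[0,0,0]],[0.8,[0,0,0],[0,0,0]]]'

```text
clock: 4.8
tool_pos: [0.583, 0.0168, 0.0431]
orientation: [180.0, 0.1, -180.0]
force: [0.8, -0.1, 0.3]
opening: 0.0213
```

```bash
python3 snap.py 3
python3 - <<'E'
from h import *
s=load("scene3");f=6
c=cv2.resize(s["color"][160:240,350:430],None,fx=f,fy=f,interpolation=cv2.INTER_CUBIC)
c=cv2.convertScaleAbs(c,alpha=1.4)
cv2.imwrite("pics/c4.png",c)
E
```

```text
{'clock': np.float64(4.8), 'tool_pos': array([0.583 , 0.0168, 0.0431]), 'orientation': array([ 1.799813e+02,  7.020000e-02, -1.799877e+02]), 'force': array([ 0.8081, -0.1089,  0.3064]), 'opening': np.float64(0.0213), 'joint_pos': array([ 2.08525e+01,  2.23573e+01, -2.37403e+01,  1.09000e-02,
       -4.38301e+01, -2.08480e+01])}
scene tcp px [381.1 201.6]
top tcp px [390.  235.8]
```

View pics/c4.png

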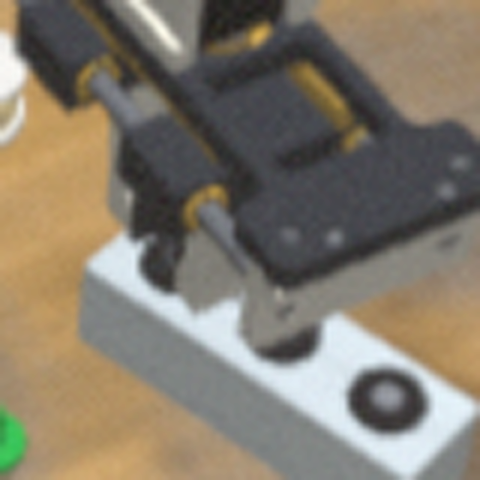

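The fingers straddle the pin at about px (380,200), with one on either side. Closing now.

Call:
send_rows --commands '[[1,[0,0,0],[0,0,0]],[1,[0,0,0],[0,0,0]]]'

```text
clock: 5.1
tool_pos: [0.583, 0.0167, 0.043]
orientation: [180.0, 0.1, -180.0]
force: [-0.1, -0.4, 0.2]
opening: 0.0082
```

Call:
send_rows --commands '[[1,[0,0,0],[0,0,0]],[1,[0,0,0],[0,0,0]]]'

```text
clock: 5.3
tool_pos: [0.583, 0.0167, 0.043]
orientation: [180.0, 0.1, -180.0]
force: [-0.3, 0.8, 0.5]
opening: 0.0087
```

Call:
send_rows --commands '[[1,[0,0,0.03],[0,0,0]],[1,[0,0,0.04],[0,0,0]],[1,[0,0,0.06],[0,0,0]],[1,[0,0,0.06],[0,0,0]],[1,[0,0,0.06],[0,0,0]],[1,[0,0,0],[0,0,0]],[1,[0,0,0],[0,0,0]]]'

```text
clock: 6.0
tool_pos: [0.5829, 0.0166, 0.1117]
orientation: [180.0, 0.1, -180.0]
force: [-0.0, -0.3, -1.8]
opening: 0.0086
```

```bash
python3 snap.py 4
python3 - <<'E'
from h import *
s=load("scene4");f=6
c=cv2.resize(s["color"][130:220,350:450],None,fx=f,fy=f,interpolation=cv2.INTER_CUBIC)
c=cv2.convertScaleAbs(c,alpha=1.4)
cv2.imwrite("pics/c5.png",c)
E
```

```text
{'clock': np.float64(6.0), 'tool_pos': array([0.5829, 0.0166, 0.1117]), 'orientation': array([ 1.799680e+02,  1.296000e-01, -1.799843e+02]), 'force': array([-0.0075, -0.2855, -1.8361]), 'opening': np.float64(0.0086), 'joint_pos': array([ 2.08502e+01,  1.76185e+01, -1.99181e+01,  2.04000e-02,
       -5.23309e+01, -2.08468e+01])}
scene tcp px [384.7 176.5]
top tcp px [395.9 227.5]
```

View pics/c5.png

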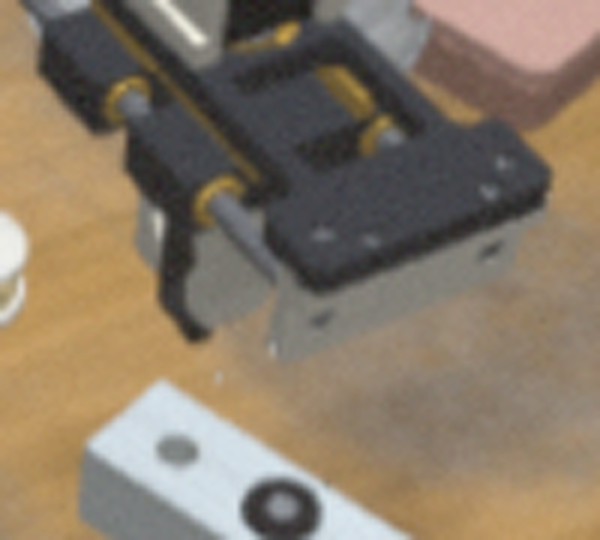

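Run:
```python
from h import *
s=load("scene4");f=10
c=cv2.resize(s["color"][160:192,368:418],None,fx=f*1.5,fy=f*1.5,interpolation=cv2.INTER_CUBIC)
c=np.clip(255*(c/255.)**.6,0,255).astype(np.uint8)
cv2.imwrite("pics/c6.png",c)
M=R.from_euler("xyz",s["attitude"],degrees=True).as_matrix()
for r in range(170,190,2):
    row=[]
    for u in range(374,404,3):
        o,d=ray(s,(u,r)); P=o+d*s["z_map"][r,u]; row.append("%3d,%3d,%3d"%tuple((P*1000).round()))
    print(r,"|".join(row))
```

```text
170 598, 31,122|591, 30,128|587, 26,129|570, 33,147|563, 32,153|530, 52,190|524, 50,194|506, 59,214|499, 60,221|499, 54,218
172 596, 32,119|590, 30,124|587, 25,123|572, 31,140|562, 32,148|560, 27,149|523, 51,191|505, 60,211|497, 60,218|495, 56,218
174 688,-37,  0|589, 30,119|588, 24,117|569, 32,138|561, 32,144|561, 26,142|520, 52,190|516, 50,193|499, 59,212|490, 60,220
176 684,-34,  0|587, 31,116|587, 24,113|569, 32,133|560, 32,140|563, 23,134|563, 17,131|512, 52,192|497, 59,209|492, 58,213
178 679,-31,  0|589, 29,109|578, 31,119|570, 30,126|563, 29,132|563, 23,129|564, 15,124|657,-71,  0|496, 60,206|489, 59,212
180 672,-27,  2|584, 32,109|578, 30,114|568, 31,123|564, 28,125|564, 21,122|563, 15,120|653,-68, -1|494, 60,203|488, 59,208
182 668,-24,  0|666,-31, -1|579, 29,107|569, 30,117|563, 28,121|564, 21,117|653,-61, -4|501, 60,192|495, 59,197|488, 59,205
184 662,-20,  2|658,-26,  3|583, 25, 96|579, 22, 98|651,-44,  0|648,-49,  0|647,-57, -2|501, 59,188|495, 58,193|494, 53,191
186 660,-20, -2|655,-24,  0|651,-28,  2|579, 20, 92|646,-41,  0|644,-47,  0|639,-51,  2|501, 59,183|495, 57,188|495, 51,185
188 653,-15,  1|652,-22, -2|648,-27, -1|644,-31,  1|642,-38, -1|639,-44, -1|636,-49, -1|499, 59,180|494, 58,185|494, 51,181
```

View pics/c6.png

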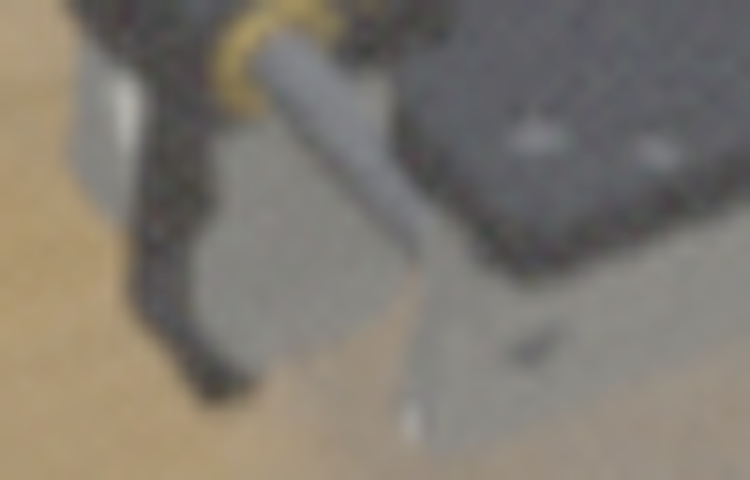

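Call:
send_rows --commands '[[1,[-0.018,0.14,0],[0,0,0]],[1,[-0.018,0.14,0],[0,0,0]],[1,[-0.018,0.14,0],[0,0,0]],[1,[-0.018,0.14,0],[0,0,0]],[1,[-0.018,0.12,0],[0,0,0]],[1,[0,0,0],[0,0,0]],[1,[0,0,0],[0,0,0]]]'

```text
clock: 6.8
tool_pos: [0.5562, 0.1906, 0.1059]
orientation: [-179.8, -0.3, 179.9]
force: [0.3, -0.3, 0.6]
opening: 0.0085
```

Call:
send_rows --commands '[[1,[0.012,0.05,0],[0.0005,-0.0008,0]],[1,[0,0,0],[0,0,0]],[1,[0,0,0],[0,0,0]]]'

```text
clock: 7.1
tool_pos: [0.5593, 0.2026, 0.1048]
orientation: [-179.9, -0.1, 179.8]
force: [-0.4, 0.1, 0.2]
opening: 0.0083
```

Call:
send_rows --commands '[[1,[0,0,-0.03],[0,0,0.0005]],[1,[0,0,-0.03],[0,0,0]],[1,[0,0,0],[0,0,0]]]'

```text
clock: 7.4
tool_pos: [0.5594, 0.2012, 0.0883]
orientation: [-179.9, -0.1, 179.8]
force: [-0.8, -0.8, -0.6]
opening: 0.0083
```

```bash
python3 snap.py 5
python3 - <<'E'
from h import *
s=load("scene5");f=8
c=cv2.resize(s["color"][200:270,250:345],None,fx=f,fy=f,interpolation=cv2.INTER_CUBIC)
c=np.clip(255*(c/255.)**.6,0,255).astype(np.uint8)
cv2.imwrite("pics/c7.png",c)
E
```

```text
{'clock': np.float64(7.4), 'tool_pos': array([0.5594, 0.2012, 0.0883]), 'orientation': array([-1.79880e+02, -1.43400e-01,  1.79836e+02]), 'force': array([-0.8152, -0.8145, -0.5652]), 'opening': np.float64(0.0083), 'joint_pos': array([ 3.86097e+01,  2.02154e+01, -1.96206e+01,  4.90000e-03,
       -5.03510e+01, -3.87767e+01])}
scene tcp px [300.5 231.1]
top tcp px [265.7 247.9]
```

View pics/c7.png

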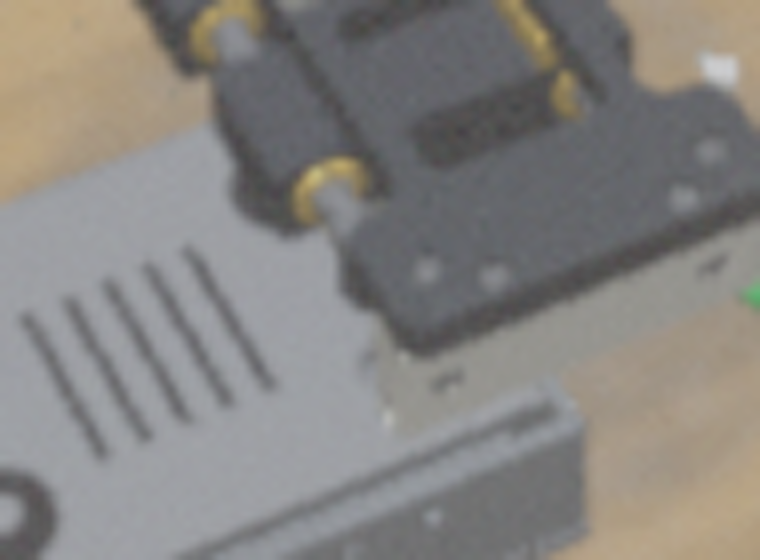

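Call:
send_rows --commands '[[1,[0,0.006,-0.02],[0.0003,-0.0003,0.0005]],[1,[0,0.001,-0.015],[0,0,0]]]'

```text
clock: 7.7
tool_pos: [0.5604, 0.2036, 0.0807]
orientation: [179.9, 0.1, -180.0]
force: [-0.2, -1.1, 0.1]
opening: 0.0084
```

Call:
send_rows --commands '[[1,[0,0.001,-0.005],[0,0,0]]]'

```text
clock: 7.8
tool_pos: [0.5602, 0.2038, 0.079]
orientation: [179.9, 0.1, -180.0]
force: [0.1, 0.6, -0.8]
opening: 0.0086
```

Call:
send_rows --commands '[[1,[-0.005,-0.005,0],[0,0,0]]]'

```text
clock: 7.9
tool_pos: [0.5589, 0.2026, 0.0788]
orientation: [180.0, 0.1, -179.9]
force: [-0.2, 0.1, -0.1]
opening: 0.0087
```

Call:
send_rows --commands '[[1,[0,0,-0.003],[0,0,0]]]'

```text
clock: 8.0
tool_pos: [0.5588, 0.2025, 0.078]
orientation: [180.0, 0.1, -179.9]
force: [0.6, 0.9, -0.3]
opening: 0.0088
```

Call:
send_rows --commands '[[1,[0.002,0.001,-0.01],[0,0,0]]]'

```text
clock: 8.1
tool_pos: [0.5594, 0.2028, 0.0757]
orientation: [179.9, 0.1, -179.9]
force: [-0.2, -0.6, 0.3]
opening: 0.0085
```

Call:
send_rows --commands '[[1,[0,0,-0.008],[0,0,0]]]'

```text
clock: 8.2
tool_pos: [0.5595, 0.2029, 0.0737]
orientation: [179.9, 0.1, -179.9]
force: [0.3, 0.6, -0.6]
opening: 0.0086
```

Call:
send_rows --commands '[[1,[0,0,-0.008],[0,0,0]]]'

```text
clock: 8.3
tool_pos: [0.5595, 0.2029, 0.0715]
orientation: [179.9, 0.1, -179.9]
force: [0.5, -0.6, -0.1]
opening: 0.0086
```

Call:
send_rows --commands '[[1,[0,-0.0005,-0.008],[0,0,0]]]'

```text
clock: 8.4
tool_pos: [0.5596, 0.2028, 0.0693]
orientation: [179.9, 0.1, -179.9]
force: [0.4, 0.4, -1.0]
opening: 0.0087
```

Call:
send_rows --commands '[[1,[0,0,-0.008],[0,0,0]]]'

```text
clock: 8.5
tool_pos: [0.5596, 0.2028, 0.0671]
orientation: [179.9, 0.1, -179.9]
force: [-0.2, -0.6, 0.1]
opening: 0.0083
```

Call:
send_rows --commands '[[1,[0,0,-0.008],[0,0,0]]]'

```text
clock: 8.6
tool_pos: [0.5596, 0.2028, 0.0649]
orientation: [179.9, 0.1, -179.9]
force: [0.1, 0.1, -0.3]
opening: 0.0085
```

Call:
send_rows --commands '[[1,[0,0,-0.008],[0,0,0]]]'

```text
clock: 8.7
tool_pos: [0.5596, 0.2028, 0.0628]
orientation: [179.9, 0.1, -179.9]
force: [-0.6, -0.5, 0.4]
opening: 0.0085
```

Call:
send_rows --commands '[[1,[0,0,-0.008],[0,0,0]]]'

```text
clock: 8.8
tool_pos: [0.5596, 0.2028, 0.0605]
orientation: [179.9, 0.1, -179.9]
force: [0.7, 0.5, 0.3]
opening: 0.0082
```

Call:
send_rows --commands '[[1,[0,0,-0.004],[0,0,0]]]'

```text
clock: 8.9
tool_pos: [0.5596, 0.2028, 0.0593]
orientation: [179.9, 0.1, -179.9]
force: [-0.4, 0.4, -0.4]
opening: 0.0086
```

Call:
send_rows --commands '[[1,[0,0,-0.003],[0,0,0]]]'

```text
clock: 9.0
tool_pos: [0.5596, 0.2028, 0.0584]
orientation: [179.9, 0.1, -179.9]
force: [-0.9, 0.6, -0.2]
opening: 0.0086
```

Call:
send_rows --commands '[[1,[0,0,-0.003],[0,0,0]]]'

```text
clock: 9.1
tool_pos: [0.5596, 0.2029, 0.0576]
orientation: [179.9, 0.1, -179.9]
force: [0.1, 0.5, 0.7]
opening: 0.0084
```

Call:
send_rows --commands '[[1,[0,0,-0.003],[0,0,0]]]'

```text
clock: 9.2
tool_pos: [0.5596, 0.2028, 0.057]
orientation: [179.9, 0.1, -179.9]
force: [-0.8, 0.5, 1.7]
opening: 0.0083
```

Call:
send_rows --commands '[[1,[0,0,-0.003],[0,0,0]]]'

```text
clock: 9.3
tool_pos: [0.5597, 0.2029, 0.0565]
orientation: [179.9, 0.1, -179.9]
force: [-2.7, 0.5, 2.1]
opening: 0.0082
```

Call:
send_rows --commands '[[1,[0,0,0],[0,0,0]],[1,[0,0,0],[0,0,0]]]'

```text
clock: 9.5
tool_pos: [0.5597, 0.2028, 0.0569]
orientation: [179.9, 0.1, -179.9]
force: [-0.2, -0.3, 2.8]
opening: 0.0082
```

Call:
send_rows --commands '[[0.6,[0,0,0],[0,0,0]],[0.6,[0,0,0],[0,0,0]],[0.6,[0,0,0],[0,0,0]]]'

```text
clock: 9.8
tool_pos: [0.5598, 0.2029, 0.0567]
orientation: [179.9, 0.1, -179.9]
force: [-0.1, -0.4, -0.2]
opening: 0.0272
```

Released, with the force back near zero. Next I'll rise straight up, clear the view sideways, and check.

Call:
send_rows --commands '[[0.4,[0,0,0.02],[0,0,0]],[0.4,[0,0,0.06],[0,0,0]],[0.4,[0,0,0.12],[0,0,0]],[0.4,[0,0,0.16],[0,0,0]],[0.4,[0,-0.18,0.1],[0,0,0]],[0.4,[0,-0.18,0],[0,0,0]],[0.4,[0,-0.18,0],[0,0,0]],[0.4,[0,0,0],[0,0,0]]]'

```text
clock: 10.6
tool_pos: [0.5595, 0.0662, 0.1771]
orientation: [-180.0, 0.3, -179.7]
force: [-0.2, 0.0, 0.8]
opening: 0.0525
```

```bash
python3 snap.py 6
python3 - <<'E'
from h import *
s=load("scene6");f=6
c=cv2.resize(s["color"][210:280,250:345],None,fx=f,fy=f,interpolation=cv2.INTER_CUBIC)
t=load("top6")["color"];d=cv2.resize(t[230:275,240:290],None,fx=4,fy=4,interpolation=cv2.INTER_CUBIC)
o=np.zeros((420,790,3),np.uint8);o[:420,:570]=c;o[:180,580:780]=d
cv2.imwrite("pics/c8.png",o)
E
```

```text
{'clock': np.float64(10.6), 'tool_pos': array([0.5595, 0.0662, 0.1771]), 'orientation': array([-179.9825,    0.2613, -179.6782]), 'force': array([-0.2222,  0.0373,  0.826 ]), 'opening': np.float64(0.0525), 'joint_pos': array([ 26.7431,  12.1298, -17.938 ,   0.1528, -59.706 , -26.4982])}
scene tcp px [371.2 167.5]
top tcp px [364.7 236.4]
```

View pics/c8.png

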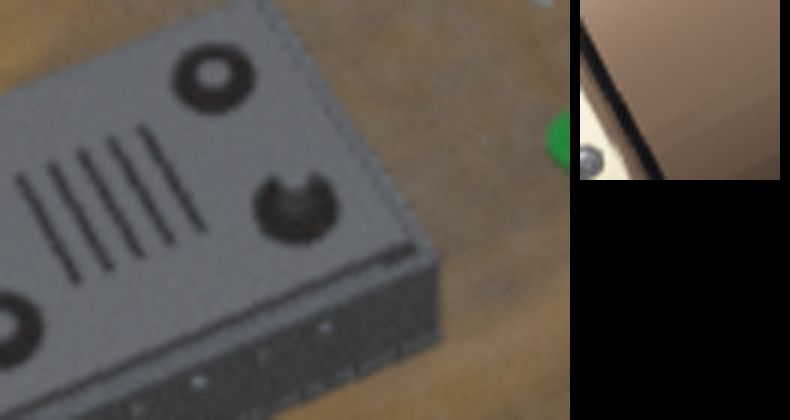

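Call:
send_rows --commands '[[1,[0,0.14,0],[0,0,0]],[1,[0,0.14,0],[0,0,0]],[1,[0,0.14,0],[0,0,0]],[1,[0,0.11,0],[0,0,-0.001]],[1,[0,0,0],[0,0,0]],[1,[0,0,0],[0,0,0]],[1,[0,0,0],[0,0,0]]]'

```text
clock: 11.4
tool_pos: [0.5587, 0.2117, 0.176]
orientation: [-180.0, 0.2, -179.8]
force: [0.1, -0.4, 0.7]
opening: 0.0035
```

Run:
```python
from h import *
s=load("scene6")
print(onz(s,(299.0,244.4),.055))
from plant import sensors
o=sensors.get_obs();print(o["tool_pos"],o["orientation"],o["opening"])
```

```text
[0.5581678  0.20640204 0.055     ]
[0.55871621 0.21172035 0.17601299] [-179.97249223    0.22801852 -179.76474626] 0.003519170140549375
```

Call:
send_rows --commands '[[1,[0.004,-0.036,-0.1],[0,0.0006,-0.0006]],[1,[0,0,-0.1],[0,0,0]],[1,[0,0,-0.08],[0,0,0]],[1,[0,0,0],[0,0,0]],[1,[0,0,0],[0,0,0]]]'

```text
clock: 11.9
tool_pos: [0.5603, 0.1999, 0.1058]
orientation: [180.0, 0.1, 179.9]
force: [0.6, 0.3, 0.5]
opening: 0.0004
```

Call:
send_rows --commands '[[1,[-0.002,0.011,-0.04],[0,0,0]],[1,[0,0,-0.02],[0,0,0]],[1,[0,0,0],[0,0,0]]]'

```text
clock: 12.2
tool_pos: [0.5611, 0.2031, 0.0923]
orientation: [179.9, 0.3, 179.9]
force: [0.7, -0.7, -0.3]
opening: 0.001
```

Call:
send_rows --commands '[[1,[-0.006,-0.002,-0.03],[0,0.0008,0]],[1,[0,0,-0.02],[0,0,0]],[1,[0,0,-0.004],[0,0,0]]]'

```text
clock: 12.5
tool_pos: [0.5599, 0.2031, 0.0787]
orientation: [179.8, 0.1, 179.9]
force: [-0.7, -0.1, -0.3]
opening: 0.0004
```

Call:
send_rows --commands '[[1,[0,0,-0.002],[0,0,0]]]'

```text
clock: 12.6
tool_pos: [0.5598, 0.203, 0.0779]
orientation: [179.8, 0.1, 179.9]
force: [-0.9, 0.2, 0.6]
opening: 0.0005
```

Call:
send_rows --commands '[[1,[0,0,-0.01],[0,0,0]],[1,[0,0,-0.01],[0,0,0]],[1,[0,0,-0.004],[0,0,0]]]'

```text
clock: 12.9
tool_pos: [0.56, 0.2032, 0.0717]
orientation: [179.8, 0.1, 179.9]
force: [0.2, -0.4, -0.3]
opening: 0.0003
```

Call:
send_rows --commands '[[1,[0,0,-0.004],[0,0,0]]]'

```text
clock: 13.0
tool_pos: [0.5601, 0.2032, 0.0706]
orientation: [179.8, 0.1, 179.9]
force: [-1.0, 0.4, -0.1]
opening: 0.0005
```

Call:
send_rows --commands '[[1,[0,0,-0.004],[0,0,0]]]'

```text
clock: 13.1
tool_pos: [0.5601, 0.2032, 0.0696]
orientation: [179.8, 0.1, 179.9]
force: [-0.4, 0.5, -0.1]
opening: 0.0003
```

Call:
send_rows --commands '[[1,[0,0,-0.003],[0,0,0]]]'

```text
clock: 13.2
tool_pos: [0.5601, 0.2032, 0.0688]
orientation: [179.8, 0.1, 179.9]
force: [-1.2, -0.8, 1.4]
opening: 0.0008
```

Call:
send_rows --commands '[[1,[0,0,-0.003],[0,0,0]]]'

```text
clock: 13.3
tool_pos: [0.5601, 0.2032, 0.0681]
orientation: [179.8, 0.1, 179.9]
force: [-0.7, -0.1, 3.2]
opening: 0.0004
```

Call:
send_rows --commands '[[1,[0,0,-0.003],[0,0,0]]]'

```text
clock: 13.4
tool_pos: [0.5601, 0.2032, 0.0677]
orientation: [179.8, 0.1, 179.9]
force: [-1.8, 0.3, 3.9]
opening: 0.0005
```

Call:
send_rows --commands '[[1,[0,0,-0.003],[0,0,0]]]'

```text
clock: 13.5
tool_pos: [0.5602, 0.2032, 0.0672]
orientation: [179.8, 0.1, 179.9]
force: [-1.8, 0.6, 4.9]
opening: 0.0002
```

Call:
send_rows --commands '[[1,[0,0,-0.005],[0,0,0]]]'

```text
clock: 13.6
tool_pos: [0.5602, 0.2032, 0.0664]
orientation: [179.8, 0.1, 179.9]
force: [-2.4, -0.6, 6.9]
opening: 0.0005
```

Call:
send_rows --commands '[[1,[0,0,-0.005],[0,0,0]]]'

```text
clock: 13.7
tool_pos: [0.5602, 0.2032, 0.0657]
orientation: [179.8, 0.1, 179.9]
force: [-3.0, -0.1, 6.9]
opening: 0.0006
```

Call:
send_rows --commands '[[1,[0,0,-0.006],[0,0,0]]]'

```text
clock: 13.8
tool_pos: [0.5602, 0.2032, 0.0648]
orientation: [179.8, 0.2, 179.9]
force: [-4.3, -0.1, 8.3]
opening: 0.0003
```

Call:
send_rows --commands '[[1,[0,0,-0.006],[0,0,0]]]'

```text
clock: 13.9
tool_pos: [0.5602, 0.2032, 0.0639]
orientation: [179.8, 0.2, 180.0]
force: [-3.1, -1.0, 8.7]
opening: 0.0003
```

Call:
send_rows --commands '[[1,[-0.001,0,-0.006],[0,0,0]]]'

```text
clock: 14.0
tool_pos: [0.5601, 0.2032, 0.0631]
orientation: [179.8, 0.2, 180.0]
force: [-2.0, -1.1, 8.3]
opening: -0.0
```

Call:
send_rows --commands '[[1,[-0.001,0,-0.006],[0,0,0]]]'

```text
clock: 14.1
tool_pos: [0.5602, 0.2032, 0.0624]
orientation: [179.8, 0.3, 180.0]
force: [-2.7, -1.7, 7.3]
opening: 0.0002
```

Call:
send_rows --commands '[[1,[0,0,-0.006],[0,0,0]]]'

```text
clock: 14.2
tool_pos: [0.5602, 0.2032, 0.0616]
orientation: [179.8, 0.3, -180.0]
force: [-3.1, -1.3, 8.2]
opening: 0.0004
```

Call:
send_rows --commands '[[1,[0,0,-0.006],[0,0,0]]]'

```text
clock: 14.3
tool_pos: [0.5602, 0.2032, 0.0607]
orientation: [179.8, 0.3, -180.0]
force: [-3.1, -0.9, 7.5]
opening: 0.0001
```

Force is steady at about 8 N, so the pin is sliding. I'll keep going.

Call:
send_rows --commands '[[1,[-0.001,0,-0.007],[0,0.0003,0]],[1,[-0.001,0,-0.007],[0,0.0003,0]]]'

```text
clock: 14.5
tool_pos: [0.5602, 0.2032, 0.0588]
orientation: [179.7, 0.2, -179.9]
force: [-2.1, -1.3, 8.6]
opening: 0.0004
```

Call:
send_rows --commands '[[1,[0,0,-0.007],[0,0,0]],[1,[0,0,-0.007],[0,0,0]]]'

```text
clock: 14.7
tool_pos: [0.5602, 0.2032, 0.0567]
orientation: [179.7, 0.2, -179.9]
force: [-3.6, -0.4, 8.0]
opening: 0.0007
```

Call:
send_rows --commands '[[1,[0,0,-0.007],[0,0,0]],[1,[0,0,-0.007],[0,0,0]]]'

```text
clock: 14.9
tool_pos: [0.5602, 0.2032, 0.0544]
orientation: [179.7, 0.2, -179.9]
force: [-3.3, -1.1, 8.2]
opening: 0.0006
```

Call:
send_rows --commands '[[1,[0,0,-0.006],[0,0,0]]]'

```text
clock: 15.0
tool_pos: [0.5602, 0.2032, 0.0535]
orientation: [179.7, 0.3, -179.9]
force: [-3.6, -0.7, 8.7]
opening: 0.0004
```

Call:
send_rows --commands '[[1,[0,0,-0.006],[0,0,0]]]'

```text
clock: 15.1
tool_pos: [0.5602, 0.2032, 0.0527]
orientation: [179.7, 0.3, -179.9]
force: [-4.2, -1.3, 8.1]
opening: -0.0
```

Call:
send_rows --commands '[[1,[0,0,-0.005],[0,0,0]]]'

```text
clock: 15.2
tool_pos: [0.5602, 0.2032, 0.052]
orientation: [179.7, 0.3, -179.9]
force: [-3.4, -0.1, 7.8]
opening: 0.0008
```

Call:
send_rows --commands '[[1,[0,0,-0.005],[0,0,0]]]'

```text
clock: 15.3
tool_pos: [0.5602, 0.2032, 0.0515]
orientation: [179.7, 0.3, -179.8]
force: [-3.8, -0.6, 9.5]
opening: 0.0002
```

Call:
send_rows --commands '[[1,[0,0,-0.005],[0,0,0]]]'

```text
clock: 15.4
tool_pos: [0.5602, 0.2032, 0.051]
orientation: [179.7, 0.3, -179.8]
force: [-3.8, 0.1, 11.0]
opening: 0.0005
```

Call:
send_rows --commands '[[1,[0,0,-0.005],[0,0,0]]]'

```text
clock: 15.5
tool_pos: [0.5602, 0.2032, 0.0507]
orientation: [179.7, 0.3, -179.8]
force: [-5.5, -0.5, 10.3]
opening: 0.0003
```

Call:
send_rows --commands '[[1,[0,0,-0.005],[0,0,0]]]'

```text
clock: 15.6
tool_pos: [0.5602, 0.2032, 0.0504]
orientation: [179.7, 0.4, -179.8]
force: [-4.3, -0.9, 12.6]
opening: 0.0005
```

Call:
send_rows --commands '[[1,[0,0,-0.004],[0,0,0]]]'

```text
clock: 15.7
tool_pos: [0.5602, 0.2032, 0.0504]
orientation: [179.7, 0.4, -179.8]
force: [-5.6, 0.1, 12.2]
opening: 0.0003
```

The force has climbed to about 12.5 N at the flush height, so the pin is home. I'll withdraw straight up, clear sideways, and look.

Call:
send_rows --commands '[[1,[0,0,0.01],[0,0,0]],[1,[0,0,0.02],[0,0,0]],[1,[0,0,0.04],[0,0,0]],[1,[0,0,0.12],[0,0,0]],[1,[0,0,0.16],[0,0,0]],[1,[0,-0.18,0.1],[0,0,0]],[1,[0,-0.18,0],[0,0,0]],[1,[0,-0.18,0],[0,0,0]],[1,[0,-0.18,0],[0,0,0]],[1,[0,0,0],[0,0,0]],[1,[0,0,0],[0,0,0]],[1,[0,0,0],[0,0,0]]]'

```text
clock: 16.9
tool_pos: [0.5609, 0.0195, 0.1721]
orientation: [179.7, 0.8, -179.6]
force: [-0.0, 1.2, 0.4]
opening: 0.0004
```

```bash
python3 snap.py 7
python3 - <<'E'
from h import *
s=load("scene7");f=6
c=cv2.resize(s["color"][200:285,205:335],None,fx=f,fy=f,interpolation=cv2.INTER_CUBIC)
cv2.imwrite("pics/c9.png",c)
g=cv2.cvtColor(s["color"],cv2.COLOR_BGR2GRAY)[205:280,215:325]
G=cv2.resize(g,None,fx=4,fy=4,interpolation=cv2.INTER_CUBIC)
for k in blobs(((G<75)*255).astype(np.uint8),1000,4000):
    e=cv2.fitEllipse(cv2.convexHull(k));u=((e[0][0]+.5)/4-.5+215,(e[0][1]+.5)/4-.5+205)
    print(np.round(u,2),np.round(np.array(e[1])/4,1),onz(s,u,.055).round(4))
E
```

```text
{'clock': np.float64(16.9), 'tool_pos': array([0.5609, 0.0195, 0.1721]), 'orientation': array([ 179.6612,    0.7957, -179.6328]), 'force': array([-0.0398,  1.1573,  0.3537]), 'opening': np.float64(0.0004), 'joint_pos': array([ 2.19603e+01,  1.18634e+01, -1.89379e+01, -2.61000e-02,
       -5.83341e+01, -2.15773e+01])}
scene tcp px [393.7 160.1]
top tcp px [400.1 235.5]
[249.5  264.68] [13.1 14.8] [0.5599 0.3007 0.055 ]
[285.7  264.61] [ 3.5 88.2] [0.5304 0.2458 0.055 ]
[223.11 263.97] [14.9 40.5] [0.583  0.3404 0.055 ]
[298.9  244.19] [12.5 14.4] [0.5587 0.2063 0.055 ]
[237.58 241.79] [12.1 14.3] [0.6156 0.3001 0.055 ]
[285.12 222.63] [11.8 14. ] [0.6149 0.2065 0.055 ]
```

View pics/c9.png

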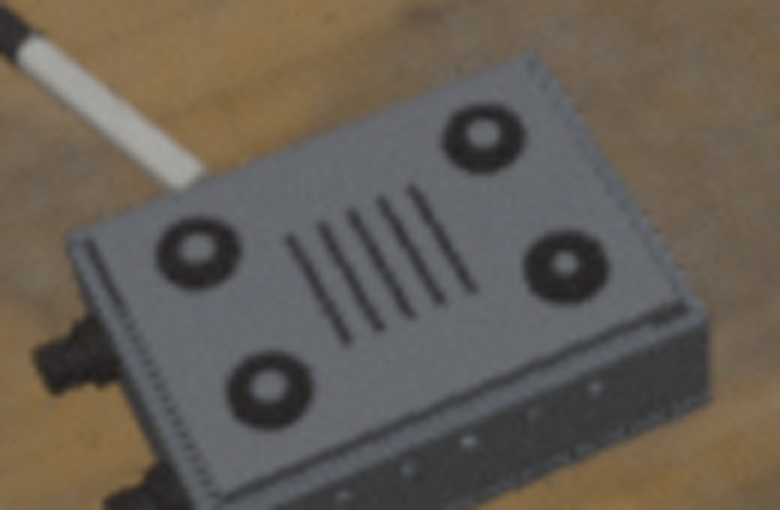

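Run:
```python
from h import *
for n in("scene0","scene7"):
    s=load(n);g=cv2.cvtColor(s["color"],cv2.COLOR_BGR2GRAY)[185:255,355:435]
    G=cv2.resize(g,None,fx=4,fy=4,interpolation=cv2.INTER_CUBIC)
    for k in blobs(((G<75)*255).astype(np.uint8),1000,4000):
        e=cv2.fitEllipse(cv2.convexHull(k));print(n,np.round((np.array(e[0])+.5)/4-.5+[355,185],1))
from plant import order
print(order.close_job())
```

```text
scene0 [414.  226.4]
scene0 [396.4 214.8]
scene0 [379.2 203.7]
scene7 [414.  226.4]
scene7 [396.4 214.8]
the job is handed in; nothing more can be done
None
```

I seated the standing-pin rivet from the far end of the block in the empty cover hole. I then let go, pushed its pin flush with the shut fingertips, withdrew and handed the job in. It took about 17 s of the 48 s allowed, and no verdict was reported.

**Seating:** The rivet slid into the hole with almost no force and read under 3 N at contact. When I came back to push, the fingertips met the pin's top at 69 mm. That is the full undriven height, so the pin had not been driven early.

**Pin:** It slid at a steady 8 N or so. I stopped at about 12.5 N, with the fingertips at 50 mm, which matches a flush pin on the sunken cover. There was a sideways force of up to 5.6 N while pushing, so the total was about 14 N, under the 20 N limit.

**Last look (scene camera):** The flange centre is within 1 mm of where the other three cover rivets say the hole is. Its pin sits in the flange as theirs do. Both spent rivets are at the same pixels as at the start. I did not re-measure the screwdriver and spools, but the arm did not go near them.

**Disagreement:** The two cameras differ by about 4.5 mm in y. I took the top camera as right after checking the fingertips in the scene view, and used relative distances for the placing. The arm hid the hole from the top camera in the one mid-job check I made there, so the final check rests on the scene camera alone.

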